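Snap the filler tub's lid shut all round

TASK

The lid of the white filler tub is only resting on it: go round its blue rim and press down with your fingertips on each of the six sections that still stands up, until every one has clicked fully shut. Only press: do not lift, tip or shove the tub, leave the sanding block lying on the lid, leave the other things on the bench where they are, and finish with the hand clear.

Things in the scene. Friction and masses are not known exactly. Their poses are not given: they have to be found in the camera images.
- tub: White plastic tub of filler, about 2.8 kg, loose on the bench, 150 (x) by 200 (y) mm, 126 mm high. Origin: centre of its underside, z up. Blue lid rim of six separate flat-topped sections 18 mm wide: two per long side (-x near, +x far), one per short end (+y left, -y right). Inside it a white panel, 114 by 164 mm, lies recessed at height 109 mm. A yellow neck shows from the side under an open section.
- near_left_top (a point): Centre of the flat top of rim section near left (99 mm long along the tub's y, 18 mm wide), at x -66, y 50.5 mm in the tub's frame; 126 mm above the tub's underside when open, 120 mm when shut. It moves with the section; axes as the tub's.
- near_left (a joint): How far rim section near left is pressed down, in m: 0 open, 0.006 fully shut. It resists with up to about 10 N at first, and past half-way (0.003) snaps down by itself and stays shut; let go before half-way it springs back up. Open at the start.
- near_right_top (a point): Centre of the flat top of rim section near right (99 mm long along the tub's y, 18 mm wide), at x -66, y -50.5 mm in the tub's frame; 126 mm above the tub's underside when open, 120 mm when shut. It moves with the section; axes as the tub's.
- near_right (a joint): How far rim section near right is pressed down, in m: 0 open, 0.006 fully shut. It resists with up to about 10 N at first, and past half-way (0.003) snaps down by itself and stays shut; let go before half-way it springs back up. Open at the start.
- far_left_top (a point): Centre of the flat top of rim section far left (99 mm long along the tub's y, 18 mm wide), at x 66, y 50.5 mm in the tub's frame; 126 mm above the tub's underside when open, 120 mm when shut. It moves with the section; axes as the tub's.
- far_left (a joint): How far rim section far left is pressed down, in m: 0 open, 0.006 fully shut. It resists with up to about 10 N at first, and past half-way (0.003) snaps down by itself and stays shut; let go before half-way it springs back up. Open at the start.
- far_right_top (a point): Centre of the flat top of rim section far right (99 mm long along the tub's y, 18 mm wide), at x 66, y -50.5 mm in the tub's frame; 126 mm above the tub's underside when open, 120 mm when shut. It moves with the section; axes as the tub's.
- far_right (a joint): How far rim section far right is pressed down, in m: 0 open, 0.006 fully shut. It resists with up to about 10 N at first, and past half-way (0.003) snaps down by itself and stays shut; let go before half-way it springs back up. May already be shut at the start.
- end_left_top (a point): Centre of the flat top of rim section end left (110 mm long along the tub's x, 18 mm wide), at x 0, y 91 mm in the tub's frame; 126 mm above the tub's underside when open, 120 mm when shut. It moves with the section; axes as the tub's.
- end_left (a joint): How far rim section end left is pressed down, in m: 0 open, 0.006 fully shut. It resists with up to about 10 N at first, and past half-way (0.003) snaps down by itself and stays shut; let go before half-way it springs back up. May already be shut at the start.
- end_right_top (a point): Centre of the flat top of rim section end right (110 mm long along the tub's x, 18 mm wide), at x 0, y -91 mm in the tub's frame; 126 mm above the tub's underside when open, 120 mm when shut. It moves with the section; axes as the tub's.
- end_right (a joint): How far rim section end right is pressed down, in m: 0 open, 0.006 fully shut. It resists with up to about 10 N at first, and past half-way (0.003) snaps down by itself and stays shut; let go before half-way it springs back up. Open at the start.
- sanding_block: Cork sanding block 34 by 58 by 22 mm lying loose in the middle of the tub's recessed lid panel, long side along the tub's y; its top is 131 mm above the tub's underside. Origin: centre of its underside. It stays there.
- paint_tin: Round steel paint tin with green label, 100 mm across, 130 mm high, standing left of the tub. Origin: centre of its underside.
- hardener: Grey bottle with red cap, 60 mm across, 150 mm high, standing to the left. Origin: centre of its underside.
- tape_roll: Yellow roll of tape lying flat, 100 mm across, 25 mm high, to the right. Origin: centre of its underside.
- mixing_cup: Green open cup, 80 mm across, 95 mm high, to the right. Origin: centre of its underside.
- filling_knife: Spatula-like filling knife with wooden handle, about 280 mm long, lying flat beyond the tub, under 30 mm high. Origin: on its underside, its x along its length.
- screwdriver: Red-handled screwdriver, about 200 mm long, lying on the bench at the near left, under 40 mm high. Origin: on its underside, its x along its length.
There are look-alikes about, which are no part of the job. There is more than one size of the sanding_block; the job needs the smaller.

How it is judged:
By the outcome, as a careful person would: the job done as asked, in the order asked, and still so for the second after the job is handed in, with the robot touching nothing.
It also fails if it takes over 48 s, if anything falls off the work surface, if the arm or the gripper's body presses on something with over 40 N, if the wrist force passes 120 N, or if a joint passes its speed limit or range.

ROBOT

A 7-joint arm with a two-finger parallel gripper is mounted at the origin on the work surface. World frame = base frame: x ahead of the robot, y to its left, z up, the work surface at z = 0. Lengths are in m, angles in rad, forces in N, time in s.
With the tool pointing down it reaches from about 0.35 to 0.9 m from the base axis. Payload 7.2 kg.
Tool frame: the origin (TCP) lies midway between the tips of the shut fingers; the grasp point (between the pads) lies 19 mm behind it (robot.grip_depth is the distance from the TCP to the grasp point, in m); z points along the fingers, y is the line along which they close (so a half turn about z gives the same grasp; the last joint's range is limited). The gripper opens to 85 mm and grips with 20 to 120 N. Pads are 22 mm wide; open, the fingers measure 114 mm over their backs; the gripper's body (76 mm by 85 mm) begins 54 mm behind the grasp point. The pads swing forward as they close: fully open they stand 13 mm farther back than shut.
Start: joints at [-1.231, 0.411, -0.013, 1.596, 0.006, 1.134, -0.082], TCP at [0.248, 0.574, 0.231] pointing down, gripper open.
Joint ranges: [-2.95, 2.95], [-0.29, 1.99], [-1.47, 1.44], [0.14, 2.54], [-1.03, 4.17], [0.13, 1.85], [-2.86, 2.86]. Speed limits (rad/s): [2.39, 2.39, 3.01, 3.01, 3.14, 3.14, 3.14].

INTERFACE

Orientations are given as a unit quaternion [x, y, z, w].
In Python, from cell import robot, optics, ticket, models gives the robot as it stands.
- The arm moves only by the tool play_rows, never from a script. Its argument "commands" is a list of rows, each a list of 3 entries, a list of its own where there are three numbers: the shift along the tool's x, y, z in m, then the turn, a rotation vector about the tool's x, y, z in rad, then the opening, from 0 (shut) to 1 (fully open). In form: [[[tx, ty, tz], [ax, ay, az], fingers], ...]. A call has 1 to 10 rows; each row shifts and turns the commanded pose from where the row before left it, along the tool's axes as they then stand; what a row does not reach is not made up. A row lasts 1/8 s, in which the tool goes at most 62.5 mm and 10.7 degrees, less where a joint would pass 70% of its speed; a pose out of reach is approached as far as the arm can. A call with a gripper value outside its range is refused whole. The fingers move at their own pace and stop on an object; "squeeze" is the grip in N (left out, the last holds). Time passes only in rows, so rows that do not move let the fingers close. It gives the time, the measured TCP pose, the force, the opening and the grip force at its end, in the units of the state.
- robot.get_state(): the state, without advancing time (a new reading comes with each control period).
- optics.read_camera(name): name is "scene" or "top" or "wrist"; returns the picture (400x640x3 uint8, blue, green, red); there is no depth.
- optics.calibration(name): a dict with "fx", "fy", "cx", "cy" (pixels), "k1" (the pictures are not rectified: a ray, as slopes to the right and down, at radius r is drawn at 1 + k1 r^2 times it, then the intrinsics apply), "pose" (4x4, takes a point from camera to world coordinates). Camera axes: x right, y down, z forward; pixel columns grow to the right and rows downward; lengths in m; the calibration is good to about 2 mm. A picture is of the moment at which its call begins: read the wrist's pose just before it. calibration takes no time and is no camera call; for the wrist camera it gives the pose at the moment of the call.
- ticket.hand_in(): hands the job in; it is judged then, once.
Trained networks look in the newest picture that a camera, given by its name, has taken for a name from the list of things; names that differ only in an ending like _2 or _b are one class to them, and where a whole thing is asked for, a point or a joint stands for the part that bears it (a point fixed in the world has none). Each returns a list of dicts, best first, with "conf" (0 to 1); they miss things now and then, are a little off and sometimes report something else, mostly with a low value. They report only what shows in the picture. A call takes as long as a camera call. They do not tell look-alikes from the thing itself.
- models.find_in(target, camera): "box" ([left, top, right, bottom] in pixels, round what is visible of it).
- models.place_of(target, camera): "xy" ([column, row] in pixels: a listed point, or the origin of a listed thing).
The state is a dict: "time_s": time; "qpos": joint angles; "qvel": joint speeds; "tau": joint torques, N m; "ee_pos": TCP position; "eef_rot": TCP orientation; "contact_force": force on the tool from outside, world axes, zero at the start; "torque": the same for the moment, N m; "width": opening from 0.0 (shut) to 1.0 (fully open); "finger_force": force on a finger pad.
Only numpy, scipy, OpenCV 4.12 (cv2) and the standard library are available. Lean on these libraries where they do the work, as an engineer would, in place of code of your own. Each camera call takes 0.05 s, during which the arm holds its last target. There are 200 camera calls.

## Working session

There is one attempt and no reset: what is moved stays moved. The work goes in short steps, Python scripts to look and compute and a tool call to move; the robot and the scene stay as the last step left them, time stands still between calls to the robot, and variables do not carry over. Pictures are saved under pics/ and viewed, at most 10 in all, crops included, and the job is handed in when it is done.

Besides the shell and the picture viewer there is one more tool, called after ">>>" as name(argument=value, ...) on one line, values as JSON. play_rows: Moves the arm, as the interface text tells. Its arguments: {"type":"object","properties":{"commands":{"type":"array"},"squeeze":{"type":"number"}},"required":["commands"]}

```bash
mkdir -p pics
cat > h.py <<'E'
import numpy as np, cv2
from cell import robot, optics, ticket, models
def ray(cam,px,cal=None):
    c=cal or optics.calibration(cam); T=np.array(c["pose"])
    d=np.array([(px[0]-c["cx"])/c["fx"],(px[1]-c["cy"])/c["fy"]]); u=d.copy()
    for _ in range(20): u=d/(1+c["k1"]*(u@u))
    return T[:3,3],T[:3,:3]@np.array([u[0],u[1],1])
def onz(cam,px,z):
    o,d=ray(cam,px); return o+d*(z-o[2])/d[2]
def proj(cam,P):
    c=optics.calibration(cam); T=np.array(c["pose"]); p=T[:3,:3].T@(np.array(P)-T[:3,3]); u=p[:2]/p[2]
    u=u*(1+c["k1"]*(u@u)); return np.array([c["fx"]*u[0]+c["cx"],c["fy"]*u[1]+c["cy"]])
def tri(r1,r2):
    (a,d),(b,e)=r1,r2; s=np.linalg.lstsq(np.c_[d,-e],b-a,rcond=None)[0]
    p,q=a+s[0]*d,b+s[1]*e; return (p+q)/2,np.linalg.norm(p-q)
E
python3 - <<'E'
from h import *
r={}
for c in("scene","top"):
    cv2.imwrite(f"pics/{c}0.png",optics.read_camera(c))
    print(c,np.round(optics.calibration(c)["pose"],3).tolist())
    for n in("near_left","near_right","far_left","far_right","end_left","end_right"):
        l=models.place_of(n+"_top",c); print(n,[(np.round(q["xy"],1).tolist(),round(q["conf"],2)) for q in l[:3]])
        if l: r[c,n]=ray(c,l[0]["xy"])
        if ("scene",n) in r and ("top",n) in r and c=="top": print(tri(r["scene",n],r["top",n]))
s=robot.get_state(); print(s)
E
```

```text
scene [[0.865, 0.329, -0.38, 0.973], [0.502, -0.553, 0.665, -0.737], [0.009, -0.766, -0.643, 0.802], [0.0, 0.0, 0.0, 1.0]]
near_left [([308.5, 171.6], 0.63), ([293.4, 211.6], 0.45)]
near_right [([287.4, 192.5], 0.75)]
far_left [([349.9, 190.8], 0.79)]
far_right [([314.7, 198.3], 0.66), ([283.5, 357.7], 0.59)]
end_left [([339.2, 180.1], 0.73)]
end_right [([294.4, 210.1], 0.76)]
top [[-0.016, -0.998, 0.055, 0.458], [-1.0, 0.017, 0.023, -0.027], [-0.024, -0.055, -0.998, 1.252], [0.0, 0.0, 0.0, 1.0]]
near_left [([320.8, 206.7], 0.73)]
(array([0.47807597, 0.00913717, 0.14384574]), np.float64(0.0050315115922048795))
near_right [([352.4, 213.0], 0.63), ([215.3, 268.8], 0.23), ([225.4, 150.1], 0.18)]
(array([ 0.46254996, -0.08374318,  0.12715562]), np.float64(0.007737750395126382))
far_left [([321.3, 167.7], 0.5)]
(array([0.6038148 , 0.00900718, 0.12678766]), np.float64(0.004781792484338645))
far_right [([355.2, 168.5], 0.75)]
(array([ 0.58074344, -0.10224744,  0.17336876]), np.float64(0.026330450651953885))
end_left [([322.3, 167.2], 0.73), ([305.7, 187.0], 0.52), ([447.0, 146.4], 0.19)]
(a
[... 225 characters left out ...]
ay([-1.23123087,  0.41106703, -0.01270074,  1.59620159,  0.00559392,
        1.13430717, -0.08223529]), 'qvel': array([-1.70243205e-03, -3.44633651e-05,  1.36539521e-03,  5.09234286e-04,
        9.76069159e-04,  1.26264919e-03,  7.68830661e-04]), 'tau': array([-5.22410301e-04, -6.00259566e+01,  6.80558961e-01, -2.99684876e+01,
        1.39439577e-02,  1.69187351e-03,  1.63319197e-05]), 'ee_pos': array([0.24785808, 0.57375327, 0.23131739]), 'eef_rot': array([2.02486786e-01, 9.79284995e-01, 2.63404349e-05, 5.11339775e-07]), 'contact_force': array([ 0.04030774, -0.17697031, -0.0783742 ]), 'torque': array([-0.06555311, -0.01196444, -0.01220104]), 'finger_force': 0.0, 'width': 0.9985321635148113}
```

View pics/scene0.png

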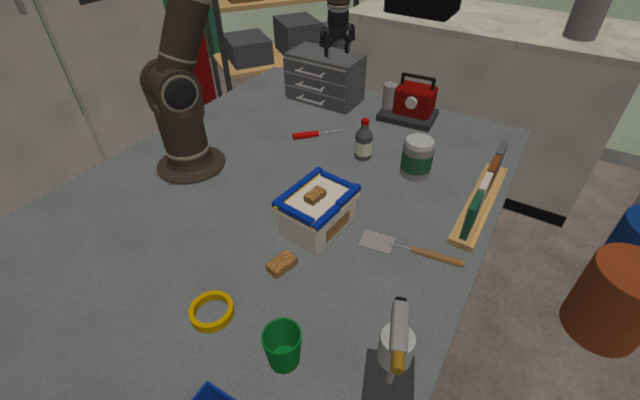

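View pics/top0.png

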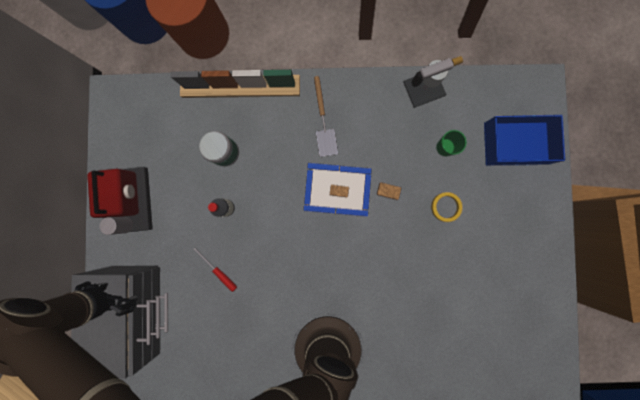

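Run:
```python
from h import *
t=cv2.imread("pics/top0.png"); s=cv2.imread("pics/scene0.png")
for c,im,(x0,y0,x1,y1) in(("top",t,(295,155,380,222)),("scene",s,(265,160,370,255))):
    b=im[y0:y1,x0:x1].astype(int); m=((b[...,0]>90)&(b[...,0]-b[...,2]>60)).astype(np.uint8)
    cs=max(cv2.findContours(m,0,1)[0],key=cv2.contourArea); h=cv2.convexHull(cs).reshape(-1,2)+[x0,y0]
    P=np.array([onz(c,p,.125)[:2] for p in h]).astype(np.float32)
    (ce,sz,a)=cv2.minAreaRect(P); print(c,np.round(ce,4),np.round(sz,4),a,np.round(cv2.boxPoints((ce,sz,a)),3).tolist())
A=cv2.resize(t[155:222,295:400],None,fx=5,fy=5,interpolation=2); B=cv2.resize(s[160:280,260:375],None,fx=5,fy=5,interpolation=2)[:,:]
cv2.imwrite("pics/cropS.png",B)
# block candidates
for c in("top","scene"): print(c,[(np.round(q["box"]).tolist(),round(q["conf"],2)) for q in models.find_in("sanding_block",c)])
```

```text
top [ 0.5403 -0.0922] [0.0962 0.1255] 83.95486450195312 [[0.4729999899864197, -0.13300000131130219], [0.5979999899864197, -0.1469999998807907], [0.6079999804496765, -0.050999999046325684], [0.4830000102519989, -0.03799999877810478]]
scene [ 0.539  -0.0474] [0.2095 0.161 ] 83.80689239501953 [[0.4480000138282776, -0.14300000667572021], [0.6079999804496765, -0.1599999964237213], [0.6299999952316284, 0.04800000041723251], [0.4699999988079071, 0.06499999761581421]]
top [([328.0, 186.0, 348.0, 199.0], 0.55)]
scene [([266.0, 247.0, 298.0, 277.0], 0.89), ([303.0, 186.0, 324.0, 206.0], 0.77)]
```

View pics/cropS.png

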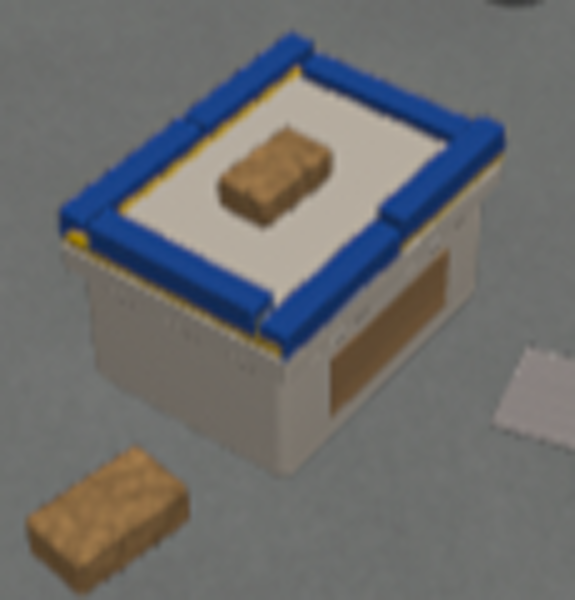

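>>> play_rows(commands=[[[-0.025, -0.022, -0.005], [0, 0, 0], 0], [[-0.025, -0.022, -0.005], [0, 0, 0], 0], [[-0.025, -0.022, -0.005], [0, 0, 0], 0], [[-0.025, -0.022, -0.005], [0, 0, 0], 0], [[-0.025, -0.022, -0.005], [0, 0, 0], 0], [[-0.025, -0.022, -0.005], [0, 0, 0], 0], [[-0.025, -0.022, -0.005], [0, 0, 0], 0], [[-0.025, -0.022, -0.005], [0, 0, 0], 0], [[-0.025, -0.022, -0.005], [0, 0, 0], 0], [[-0.025, -0.022, -0.005], [0, 0, 0], 0]])

```text
time_s: 2.05
ee_pos: [0.3905, 0.2716, 0.2817]
eef_rot: [0.203, 0.979, 0.0, 0.0]
contact_force: [0.6, 0.5, -0.6]
width: 0.0
finger_force: 0.0
```

>>> play_rows(commands=[[[-0.025, -0.022, 0], [0, 0, 0], 0], [[-0.025, -0.022, 0], [0, 0, 0], 0], [[-0.025, -0.022, 0], [0, 0, 0], 0], [[-0.025, -0.022, 0], [0, 0, 0], 0], [[-0.025, -0.022, 0], [0, 0, 0], 0], [[-0.025, -0.022, 0], [0, 0, 0], 0], [[-0.025, -0.022, 0], [0, 0, 0], 0], [[-0.025, -0.022, 0], [0, 0, -0.15], 0], [[0, 0, 0], [0, 0, -0.15], 0], [[0, 0, 0], [0, 0, 0], 0]])

```text
time_s: 3.3
ee_pos: [0.504, 0.0315, 0.2813]
eef_rot: [0.055, 0.999, 0.0, 0.0]
contact_force: [0.1, -0.1, 0.6]
width: 0.002
finger_force: 0.0
```

Run:
```python
from h import *
s=robot.get_state(); print(s["time_s"],s["ee_pos"],s["eef_rot"],s["contact_force"],s["width"])
im=optics.read_camera("wrist"); cv2.imwrite("pics/w1.png",im)
print(np.round(optics.calibration("wrist")["pose"],3).tolist())
c,y=(.539,-.047),-6
for n in("near_left","near_right","far_left","far_right","end_left","end_right"):
    print(n,[(np.round(q["xy"]).tolist(),round(q["conf"],2),np.round(onz("wrist",q["xy"],.125),3).tolist()) for q in models.place_of(n+"_top","wrist")[:2]])
```

```text
3.3 [0.50395178 0.03153531 0.28132217] [5.47056071e-02 9.98502519e-01 1.24142985e-04 8.00260672e-06] [ 0.05899196 -0.06251917  0.56108973] 0.0022398176190609256
[[0.11, 0.954, 0.279, 0.432], [0.994, -0.106, -0.031, 0.04], [0.0, 0.281, -0.96, 0.425], [0.0, 0.0, 0.0, 1.0]]
near_left [([292.0, 156.0], 0.59, [0.476, 0.015, 0.125])]
near_right [([183.0, 159.0], 0.59, [0.468, -0.083, 0.125])]
far_left [([294.0, 157.0], 0.43, [0.477, 0.017, 0.125])]
far_right [([201.0, 282.0], 0.73, [0.593, -0.093, 0.125])]
end_left [([335.0, 221.0], 0.68, [0.542, 0.048, 0.125])]
end_right [([146.0, 225.0], 0.69, [0.527, -0.133, 0.125])]
```

View pics/w1.png

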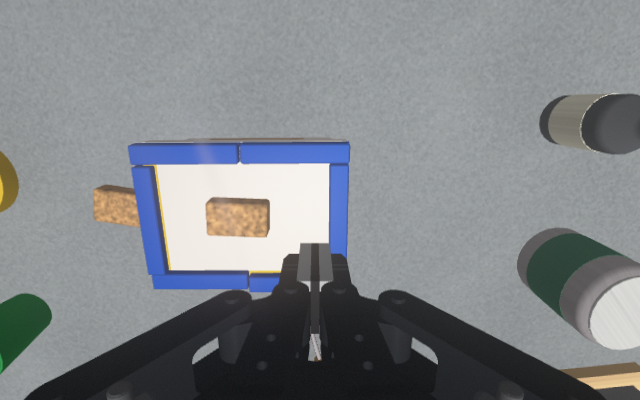

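Run:
```python
from h import *
from scipy.optimize import minimize
im=cv2.imread("pics/w1.png").astype(int)
m=(im[...,0]>100)&(im[...,0]-im[...,2]>70); m[:,:120]=0; m[:,360:]=0; m[300:]=0; m[:130]=0
A=dict(near_left=(-66,50.5,18,99,126),near_right=(-66,-50.5,18,99,126),far_left=(66,50.5,18,99,126),far_right=(66,-50.5,18,99,120),end_left=(0,91,110,18,120),end_right=(0,-91,110,18,126))
cal=optics.calibration("wrist"); optics.calibration=lambda n:cal
def polys(p):
    c,s=np.cos(p[2]),np.sin(p[2]); o=[]
    for x,y,a,b,z in A.values():
        q=np.array([(x+i*a/2,y+j*b/2) for i,j in((-1,-1),(1,-1),(1,1),(-1,1))])/1e3
        o.append(np.array([proj("wrist",[p[0]+c*u-s*v,p[1]+s*u+c*v,z/1e3+p[3]]) for u,v in q]))
    return o
# ignore gripper-occluded region
ok=np.ones_like(m); ok[240:,250:]=0
def f(p):
    p=np.array([p[0],p[1],p[2],p[3]]); g=np.zeros(m.shape,np.uint8)
    for q in polys(p): cv2.fillPoly(g,[np.round(q*16).astype(np.int32)],1,cv2.LINE_8,4)
    return ((g>0)!=m)[ok].sum()
r=min((minimize(f,[.536,-.041,-.085,dz],method="Nelder-Mead",options=dict(initial_simplex=np.array([.536,-.041,-.085,dz])+np.vstack([np.zeros(4),np.diag([.006,.006,.03,.006])]))) for dz in(-.004,0,.004)),key=lambda r:r.fun)
p=r.x; print(p,r.fun,m[ok].sum())
c,s=np.cos(p[2]),np.sin(p[2])
for n,(x,y,*_) in A.items(): print(n,np.round([p[0]+(c*x-s*y)/1e3,p[1]+(s*x+c*y)/1e3],4))
```

```text
[ 0.53396061 -0.03946518 -0.09340146 -0.00149417] 838.0 8770
near_left [0.473 0.017]
near_right [ 0.4635 -0.0836]
far_left [0.6044 0.0047]
far_right [ 0.595  -0.0959]
end_left [0.5424 0.0511]
end_right [ 0.5255 -0.1301]
```

>>> play_rows(commands=[[[0.015, -0.009, 0.02], [0, 0, 0], 0], [[0.014, -0.009, 0.03], [0, 0, 0], 0], [[0, 0, 0.03], [0, 0, 0], 0], [[0, 0, 0.03], [0, 0, 0], 0], [[0, 0, 0.02], [0, 0, 0], 0], [[0, 0, 0.01], [0, 0, 0], 0], [[0, 0, 0], [0, 0, 0], 0]])

```text
time_s: 4.53
ee_pos: [0.473, 0.017, 0.1411]
eef_rot: [0.054, 0.999, -0.0, -0.0]
contact_force: [-0.0, 0.3, 0.5]
width: -0.002
finger_force: 0.0
```

Run:
```python
from h import *
cv2.imwrite("pics/w2.png",cv2.resize(optics.read_camera("wrist")[100:400,120:520],None,fx=2,fy=2))
```

```text
(no output)
```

View pics/w2.png

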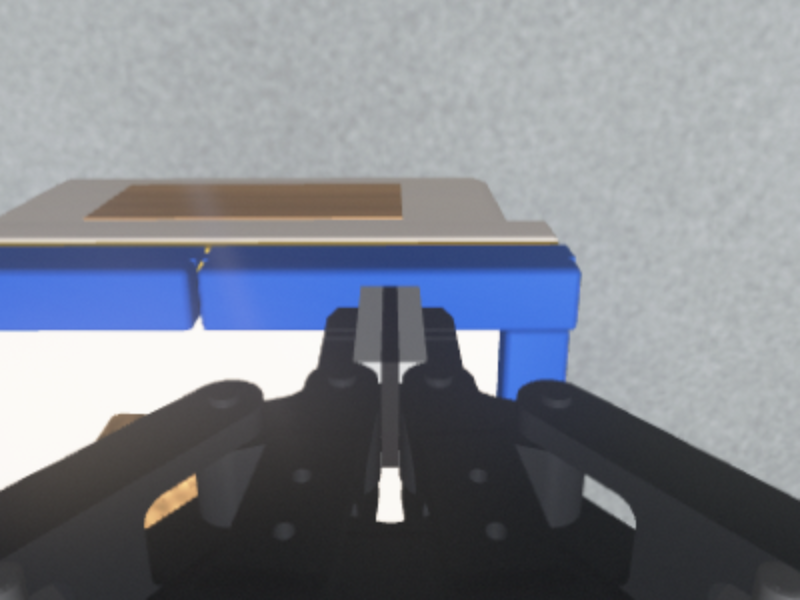

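>>> play_rows(commands=[[[0, 0, 0.01], [0, 0, 0], 0], [[0, 0, 0.003], [0, 0, 0], 0], [[0, 0, 0.003], [0, 0, 0], 0], [[0, 0, 0.002], [0, 0, 0], 0]])

```text
time_s: 5.08
ee_pos: [0.4732, 0.017, 0.1236]
eef_rot: [0.054, 0.999, 0.0, 0.0]
contact_force: [-1.9, 0.4, 2.1]
width: 0.001
finger_force: 1.3
```

>>> play_rows(commands=[[[0, 0, 0.002], [0, 0, 0], 0], [[0, 0, 0], [0, 0, 0], 0]])

```text
time_s: 5.32
ee_pos: [0.4731, 0.0169, 0.1211]
eef_rot: [0.054, 0.999, -0.0, -0.0]
contact_force: [0.4, 0.4, 0.3]
width: -0.002
finger_force: 0.0
```

>>> play_rows(commands=[[[0, 0, 0.002], [0, 0, 0], 0], [[0, 0, 0.0005], [0, 0, 0], 0], [[0, 0, 0], [0, 0, 0], 0]])

```text
time_s: 5.7
ee_pos: [0.4734, 0.017, 0.12]
eef_rot: [0.054, 0.999, 0.0, 0.0]
contact_force: [-5.9, -0.6, 17.1]
width: -0.003
finger_force: 8.7
```

>>> play_rows(commands=[[[0, 0, -0.012], [0, 0, 0], 0], [[0, 0, -0.01], [0, 0, 0], 0], [[-0.0005, -0.033, 0], [0, 0, 0], 0], [[-0.0005, -0.034, 0], [0, 0, 0], 0], [[-0.0005, -0.034, 0], [0, 0, 0], 0], [[0, 0, 0], [0, 0, 0], 0], [[0, 0, 0.012], [0, 0, 0], 0]])

```text
time_s: 6.58
ee_pos: [0.4647, -0.0831, 0.1291]
eef_rot: [0.054, 0.999, 0.0, 0.001]
contact_force: [0.0, -0.0, -0.2]
width: 0.001
finger_force: 0.0
```

>>> play_rows(commands=[[[0, 0, 0.003], [0, 0, 0], 0], [[0, 0, 0.002], [0, 0, 0], 0], [[0, 0, 0.002], [0, 0, 0], 0], [[0, 0, 0.002], [0, 0, 0], 0], [[0, 0, 0.001], [0, 0, 0], 0], [[0, 0, 0], [0, 0, 0], 0]])

```text
time_s: 7.32
ee_pos: [0.4638, -0.0829, 0.12]
eef_rot: [0.054, 0.999, 0.001, 0.0]
contact_force: [-6.5, 1.3, 21.0]
width: 0.004
finger_force: 10.6
```

>>> play_rows(commands=[[[0, 0, -0.012], [0, 0, 0], 0], [[0, 0, -0.01], [0, 0, 0], 0], [[-0.033, -0.02, 0], [0, 0, 0], 0], [[-0.033, -0.02, 0], [0, 0, 0], 0], [[0, 0, 0], [0, 0, 0], 0], [[0, 0, 0.012], [0, 0, 0], 0]])

```text
time_s: 8.07
ee_pos: [0.525, -0.1302, 0.1288]
eef_rot: [0.054, 0.999, 0.0, 0.0]
contact_force: [0.1, 0.4, 0.2]
width: 0.001
finger_force: 0.0
```

>>> play_rows(commands=[[[0, 0, 0.003], [0, 0, 0], 0], [[0, 0, 0.002], [0, 0, 0], 0], [[0, 0, 0.002], [0, 0, 0], 0], [[0, 0, 0.002], [0, 0, 0], 0], [[0, 0, 0.001], [0, 0, 0], 0], [[0, 0, 0], [0, 0, 0], 0]])

```text
time_s: 8.82
ee_pos: [0.5247, -0.1299, 0.1201]
eef_rot: [0.054, 0.999, 0.001, -0.0]
contact_force: [-7.9, 2.4, 17.8]
width: 0.006
finger_force: 9.0
```

>>> play_rows(commands=[[[0, 0, -0.015], [0, 0, 0], 0], [[0, 0, -0.025], [0, 0, 0], 0], [[-0.016, 0.036, 0], [0, 0, 0], 0], [[-0.016, 0.036, 0], [0, 0, 0], 0], [[-0.016, 0.036, 0], [0, 0, 0], 0], [[-0.016, 0.035, 0], [0, 0, 0], 0], [[0, 0, 0.018], [0, 0, 0], 0], [[0, 0, 0.012], [0, 0, 0], 0]])

```text
time_s: 9.82
ee_pos: [0.6034, 0.0044, 0.1277]
eef_rot: [0.054, 0.999, -0.0, -0.001]
contact_force: [-0.8, -0.7, 0.1]
width: -0.0
finger_force: 0.0
```

>>> play_rows(commands=[[[0, 0, 0.003], [0, 0, 0], 0], [[0, 0, 0.002], [0, 0, 0], 0], [[0, 0, 0.002], [0, 0, 0], 0], [[0, 0, 0.002], [0, 0, 0], 0], [[0, 0, 0.001], [0, 0, 0], 0], [[0, 0, 0], [0, 0, 0], 0]])

```text
time_s: 10.58
ee_pos: [0.604, 0.0037, 0.1201]
eef_rot: [0.055, 0.999, -0.0, 0.0]
contact_force: [-4.7, -1.5, 12.9]
width: -0.001
finger_force: 6.4
```

>>> play_rows(commands=[[[0, 0, -0.015], [0, 0, 0], 0], [[0, 0, -0.035], [0, 0, 0], 0], [[0, 0, -0.04], [0, 0, 0], 0], [[0.03, 0, -0.04], [0, 0, 0], 0], [[0.04, 0, -0.03], [0, 0, 0], 0], [[0.04, 0, -0.02], [0, 0, 0], 0], [[0.04, 0, 0], [0, 0, 0], 0], [[0.04, 0, 0], [0, 0, 0], 0], [[0, 0, 0], [0, 0, 0], 0]])

```text
time_s: 11.7
ee_pos: [0.4134, 0.0252, 0.2996]
eef_rot: [0.054, 0.999, 0.001, 0.0]
contact_force: [1.2, -0.3, 0.2]
width: 0.004
finger_force: 0.0
```

Run:
```python
from h import *
s=optics.read_camera("scene"); w=optics.read_camera("wrist")
a=cv2.resize(s[155:260,260:375],(575,525),interpolation=2); cv2.imwrite("pics/s3.png",a); cv2.imwrite("pics/w3.png",w)
```

```text
(no output)
```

View pics/s3.png

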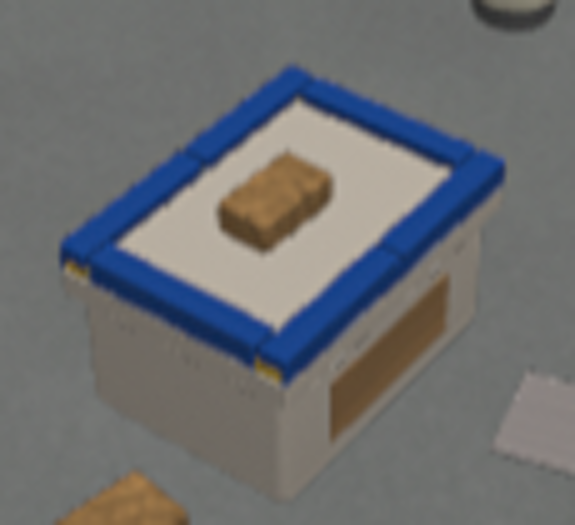

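View pics/w3.png

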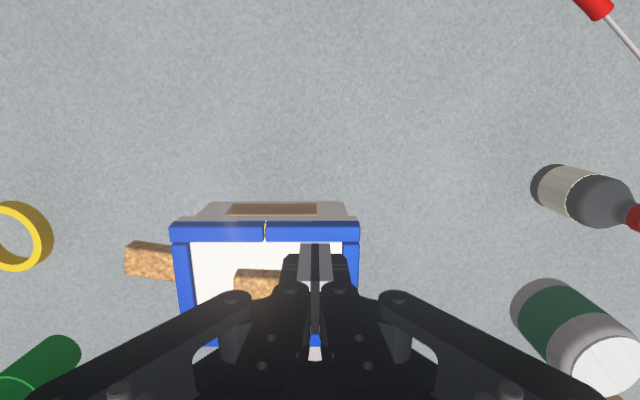

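Everything looks level, but yellow specks remain at both right-hand corners, around (75,268) and (268,368) in the crop. I'll check far_right by touch.

>>> play_rows(commands=[[[-0.04, -0.02, 0], [0, 0, 0], 0], [[-0.04, -0.02, 0], [0, 0, 0], 0], [[-0.04, -0.02, 0.02], [0, 0, 0], 0], [[-0.04, -0.02, 0.03], [0, 0, 0], 0], [[-0.034, -0.02, 0.03], [0, 0, 0], 0], [[0, 0, 0.03], [0, 0, 0], 0], [[0, 0, 0.03], [0, 0, 0], 0], [[0, 0, 0.02], [0, 0, 0], 0], [[0, 0, 0.011], [0, 0, 0], 0], [[0, 0, 0], [0, 0, 0], 0]])

```text
time_s: 13.05
ee_pos: [0.5974, -0.0954, 0.127]
eef_rot: [0.054, 0.999, -0.0, -0.001]
contact_force: [0.4, 0.7, 0.2]
width: -0.001
finger_force: 0.0
```

>>> play_rows(commands=[[[0, 0, 0.003], [0, 0, 0], 0], [[0, 0, 0.002], [0, 0, 0], 0], [[0, 0, 0], [0, 0, 0], 0]])

```text
time_s: 13.42
ee_pos: [0.5975, -0.095, 0.1231]
eef_rot: [0.054, 0.999, 0.0, 0.0]
contact_force: [-0.3, -0.5, -0.2]
width: -0.003
finger_force: 0.0
```

>>> play_rows(commands=[[[0, 0, 0.002], [0, 0, 0], 0], [[0, 0, 0.002], [0, 0, 0], 0], [[0, 0, 0], [0, 0, 0], 0]])

```text
time_s: 13.8
ee_pos: [0.5975, -0.095, 0.1201]
eef_rot: [0.054, 0.999, 0.0, 0.0]
contact_force: [-3.8, 1.6, 12.2]
width: -0.002
finger_force: 5.7
```

far_right was already shut: no contact until 0.120. Same check on end_left.

>>> play_rows(commands=[[[0, 0, -0.015], [0, 0, 0], 0], [[0, 0, -0.03], [0, 0, 0], 0], [[0.018, 0.035, 0], [0, 0, 0], 0], [[0.018, 0.035, 0], [0, 0, 0], 0], [[0.018, 0.035, 0], [0, 0, 0], 0], [[0.017, 0.034, 0], [0, 0, 0], 0], [[0, 0, 0.025], [0, 0, 0], 0], [[0, 0, 0.012], [0, 0, 0], 0], [[0, 0, 0.004], [0, 0, 0], 0], [[0, 0, 0], [0, 0, 0], 0]])

```text
time_s: 15.05
ee_pos: [0.542, 0.0501, 0.123]
eef_rot: [0.054, 0.999, -0.0, 0.0]
contact_force: [0.7, -0.9, 0.4]
width: -0.001
finger_force: 0.0
```

>>> play_rows(commands=[[[0, 0, 0.002], [0, 0, 0], 0], [[0, 0, 0.002], [0, 0, 0], 0], [[0, 0, 0], [0, 0, 0], 0]])

```text
time_s: 15.42
ee_pos: [0.5422, 0.0506, 0.1201]
eef_rot: [0.054, 0.999, 0.0, 0.001]
contact_force: [-2.6, -0.7, 11.1]
width: -0.002
finger_force: 5.5
```

>>> play_rows(commands=[[[0, 0, -0.015], [0, 0, 0], 0], [[0, 0, -0.035], [0, 0, 0], 0], [[0, 0, -0.04], [0, 0, 0], 0], [[0.03, 0, -0.04], [0, 0, 0], 0], [[0.04, 0, -0.03], [0, 0, 0], 0], [[0.04, 0, -0.02], [0, 0, 0], 0], [[0.03, 0, 0], [0, 0, 0], 0], [[0, 0, 0], [0, 0, 0], 0]])

```text
time_s: 16.42
ee_pos: [0.4013, 0.066, 0.2999]
eef_rot: [0.053, 0.999, 0.001, 0.001]
contact_force: [0.2, -0.1, 0.0]
width: 0.003
finger_force: 0.0
```

Run:
```python
from h import *
s=optics.read_camera("scene")
cv2.imwrite("pics/s4.png",cv2.resize(s[155:260,260:375],(690,600),interpolation=2))
```

```text
(no output)
```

View pics/s4.png

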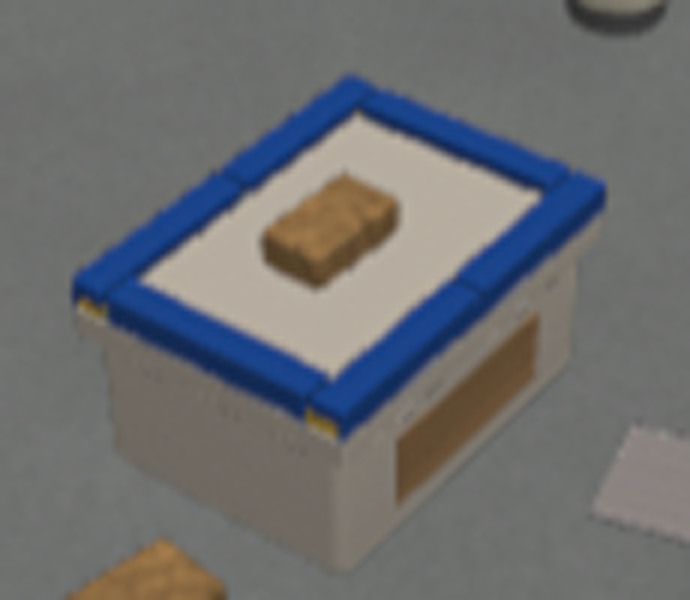

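The whole rim is level, the block is in place and the hand is clear. The two right-hand corners look alike, and far_right is confirmed shut at 0.120, so the yellow there is just the neck's corners.

```bash
python3 -c "from h import *; print(ticket.hand_in())"
```

```text
the job is handed in; nothing more can be done
None
```

I pressed the four open rim sections (near left, near right, end right, far left) shut and confirmed by touch that far right and end left were already shut; the sanding block is still on the lid, the hand is clear, and the job was handed in at about 16.5 s.

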